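Latch a T-joint coupon into the welding fixture

TASK

Pick up the T-shaped steel coupon (not the angle or the flat plate), lay it flat on the open end of the steel fixture with its web pointing along the lane, then slide it along the bed past the sprung pawl until the pawl clicks in behind it and it cannot come back out, and leave it there. Push gently: do not ram the coupon into the stop block, which must never take more than about 40 N. Leave the other steel pieces and the tape measure where they are.

Things in the scene. Friction and masses are not known exactly. Their poses are not given: they have to be found in the camera images.
- coupon: Inverted T of dark steel, 0.45 to 0.8 kg: foot plate 80 long (x) x 60 wide (y) x 10 mm thick; upright web 10 mm thick along its whole length, centred, top 50 mm above the underside; bright weld beads in the corners. Origin: centre of the underside, x along the web, z up. Goes in either way round. Starts loose on the bench, in one of three places shared with the angle and the flat.
- fixture: Steel fixture fixed on the bench. x = direction of pushing in, z up; origin on the lane's centre line, at bench level. Bed 12 mm thick, from x = -172 to 150 mm, 130 mm wide, bare before x = -97 mm. Two guides narrow from about 90 mm between them at x = -92 mm to the 63 mm wide lane at x = -52 mm. Rails and guides stand 14 mm above the bed; stop block at the far end 26 mm, 70 mm wide.
- fixture_load (a point): Point on the bed top, on the lane's centre line, at x = -119 mm in the fixture's frame: a coupon laid flat with its centre here has its front end just inside the flared guides, well short of the pawl.
- fixture_stop (a point): Nominal place of the stop's face (x = 107.5 mm, bed height). Stop and pawl share a latch head clamped up to 15 mm either way along the lane; the shift is not reported: feel for it. A 14 mm sprung plunger stands 18 mm out of the stop and resists with 0.7 to 7 N until flush. The click comes at about 10 to 15 N of push, under 18 N in all; 3 to 4 mm on, the solid stop raises the force sharply.
- pawl (a joint): Dark steel pawl on the left (+y) of the lane, vertical pivot, pressed in by a spring (2 to 3 N at the nose). 0 rad = closed, nose 9 mm into the lane, its blocking end nominally at x = 21 mm (shifts with the stop); about 0.13 while the coupon's edge holds it aside. It falls shut when the coupon's tail is some 3 mm past that end; the plunger may then move the coupon back against it.
- angle: Bystander: L-shaped piece of the same steel, foot plate 80 x 60 x 10 mm with its web along one edge, 50 mm high. Origin: centre of the foot's underside. Leave alone.
- flat: Bystander: plain plate of the same steel, 80 x 60 x 10 mm. Origin: centre of the underside. Leave alone.
- tape: Bystander: black tape measure, 65 x 36 x 60 mm high. Origin: centre of the underside. Leave alone.
Mind the look-alikes: they are no part of the job. What is shaped like the coupon but orange is not meant.

How it is judged:
By the outcome, as a careful person would: the job done as asked, in the order asked, and still so for the second after the job is handed in, with the robot touching nothing.
It also fails if it takes over 69 s, if anything falls off the work surface, if the arm or the gripper's body presses on something with over 40 N, if the wrist force passes 120 N, or if a joint passes its speed limit or range.

ROBOT

A 6-joint arm with a two-finger parallel gripper is mounted at the origin on the work surface. World frame = base frame: x ahead of the robot, y to its left, z up, the work surface at z = 0. Lengths are in m, angles in rad, forces in N, time in s.
With the tool pointing down it reaches from about 0.425 to 0.95 m from the base axis. Payload 3.5 kg.
Tool frame: the origin (TCP) lies between the finger pads; the fingertips stand 19 mm ahead of it and the grasp point (between the pads) is the TCP; z points along the fingers, y is the line along which they close (so a half turn about z gives the same grasp; the last joint's range is limited). The gripper opens to 85 mm and grips with 20 to 120 N. Pads are 22 mm wide; open, the fingers measure 114 mm over their backs; the gripper's body (76 mm by 85 mm) begins 54 mm behind the grasp point. The pads swing forward as they close: fully open they stand 13 mm farther back than shut.
Start: joints at [1.191, 0.286, 1.577, -0, 1.279, -0.15], TCP at [0.154, 0.657, 0.25] pointing down, gripper open.
Joint ranges: [-2.77, 2.77], [-0.9, 2.22], [0.21, 2.48], [-1.53, 4.67], [0.24, 2.81], [-2.84, 2.84]. Speed limits (rad/s): [2.79, 2.79, 3.14, 3.14, 3.14, 3.14].

INTERFACE

Orientations are given as a unit quaternion [x, y, z, w].
In Python, from plant import get_state, cams, ctrl gives the robot as it stands. The module is installed in compiled form; this text tells all that it offers.
- The arm moves only by the tool jog_arm, never from a script. Its argument "deltas" is text: rows parted by semicolons, each of 6 numbers parted by spaces: the shift along the world's x, y, z normalised to -1 to 1, where 1 is 0.02 m, then the turn, a rotation vector about the world's x, y, z normalised to -1 to 1, where 1 is 0.1 rad. In form: x y z ax ay az; .... A call has 1 to 20 rows; each row shifts and turns the commanded pose from where the row before left it; what a row does not reach is not made up. A row lasts 1/8 s, in which the tool goes at most 62.5 mm and 10.7 degrees, less where a joint would pass 70% of its speed; a pose out of reach is approached as far as the arm can. A call with a number of a shift or a turn outside -1 to 1 is refused whole. A call with a gripper value outside its range is refused whole. "gripper" is the opening, from 0 (shut) to 1 (fully open), set as the call begins (left out, the last holds). The fingers move at their own pace and stop on an object; "squeeze" is the grip in N (left out, the last holds). Time passes only in rows, so rows that do not move let the fingers close. It gives the time, the measured TCP pose, the force, the opening and the grip force at its end, in the units of the state.
- get_state(): the state, without advancing time (a new reading comes with each control period).
- cams.read_camera(name): name is "scene" or "top" or "wrist"; returns a dict with "color" (400x640x3 uint8, blue, green, red), "vfov" (degrees; the focal length in pixels is half the picture's height over the tangent of half this angle, whatever the lens; pixels are square), "cx", "cy" (the principal point, pixels), "distortion" ([k1, k2, p1, p2, k3] as OpenCV has them; the pictures are not rectified), "rvec" (rotation vector, rad) and "tvec" (3), from world to camera coordinates, as OpenCV has them. Camera axes: x right, y down, z forward; pixel columns grow to the right and rows downward; lengths in m; the calibration is good to about 2 mm. A picture is of the moment at which its call begins. There is no depth.
- ctrl.sign_off(): hands the job in; it is judged then, once.
The state is a dict: "time": time; "qpos": joint angles; "dq": joint speeds; "joint_efforts": joint torques, N m; "eef_pos": TCP position; "tcp_rot": TCP orientation; "contact_force": force on the tool from outside, world axes, zero at the start; "wrist_torque": the same for the moment, N m; "opening": opening from 0.0 (shut) to 1.0 (fully open); "finger_force": force on a finger pad.
Only numpy, scipy, OpenCV 4.12 (cv2) and the standard library are available. Lean on these libraries where they do the work, as an engineer would, in place of code of your own. Each camera call takes 0.05 s, during which the arm holds its last target. There are 200 camera calls.

## Working session

There is one attempt and no reset: what is moved stays moved. The work goes in short steps, Python scripts to look and compute and a tool call to move; the robot and the scene stay as the last step left them, time stands still between calls to the robot, and variables do not carry over. Pictures are saved under pics/ and viewed, at most 10 in all, crops included, and the job is handed in when it is done.

Besides the shell and the picture viewer there is one more tool, called after ">>>" as name(argument=value, ...) on one line, values as JSON. jog_arm: Moves the arm, as the interface text tells. Its arguments: {"type":"object","properties":{"deltas":{"type":"string"},"gripper":{"type":"number"},"squeeze":{"type":"number"}},"required":["deltas"]}

```bash
mkdir -p pics
cat > h.py <<'E'
import numpy as np, cv2
from plant import get_state, cams, ctrl
def grab(n,save=None):
    c=cams.read_camera(n)
    if save: cv2.imwrite(save,c["color"])
    f=200/np.tan(np.radians(c["vfov"])/2)
    c["K"]=np.array([[f,0,c["cx"]],[0,f,c["cy"]],[0,0,1.]]); c["D"]=np.array(c["distortion"],float)
    c["R"]=cv2.Rodrigues(np.array(c["rvec"],float))[0]; c["t"]=np.array(c["tvec"],float).ravel()
    return c
def ray(c,px):
    u=cv2.undistortPoints(np.array(px,float).reshape(-1,1,2),c["K"],c["D"]).reshape(-1,2)
    d=np.c_[u,np.ones(len(u))]@c["R"]; return -c["R"].T@c["t"], d
def onz(c,px,z):
    o,d=ray(c,px); return o+d*((z-o[2])/d[:,2])[:,None]
def tri(c1,p1,c2,p2):
    o1,d1=ray(c1,p1);o2,d2=ray(c2,p2);out=[]
    for a,b in zip(d1,d2):
        a=a/np.linalg.norm(a);b=b/np.linalg.norm(b)
        s=np.linalg.lstsq(np.c_[a,-b],o2-o1,rcond=None)[0]
        A=o1+s[0]*a;B=o2+s[1]*b; out.append(np.r_[(A+B)/2,np.linalg.norm(A-B)])
    return np.array(out)
def proj(c,P): return cv2.projectPoints(np.array(P,float).reshape(-1,1,3),c["R"],c["t"],c["K"],c["D"])[0].reshape(-1,2)
E
python3 - <<'E'
from h import *
for n in ["top","scene","wrist"]:
    c=grab(n,f"pics/{n}0.png"); print(n,c["vfov"],-c["R"].T@c["t"])
s=get_state(); print({k:np.round(v,3) for k,v in s.items()})
E
```

```text
top 47.08463043411285 [0.4788735  0.06604952 1.05130284]
scene 42.798943083768684 [ 1.27523227 -0.0379509   1.1633263 ]
wrist 61.18816218266982 [0.08913721 0.67203304 0.3732925 ]
{'time': np.float64(0.15), 'qpos': array([ 1.191,  0.287,  1.578,  0.   ,  1.279, -0.15 ]), 'dq': array([ 0.002, -0.003, -0.006,  0.   ,  0.   , -0.001]), 'joint_efforts': array([ 1.0000e-03, -4.0660e+01, -2.9314e+01, -0.0000e+00,  4.0000e-03,
        0.0000e+00]), 'eef_pos': array([0.154, 0.657, 0.249]), 'tcp_rot': array([ 0.115,  0.993, -0.001, -0.   ]), 'contact_force': array([ 1.038, -1.02 , -0.19 ]), 'wrist_torque': array([-0.02 ,  0.033, -0.023]), 'finger_force': np.float64(0.0), 'opening': np.float64(0.998)}
```

View pics/top0.png

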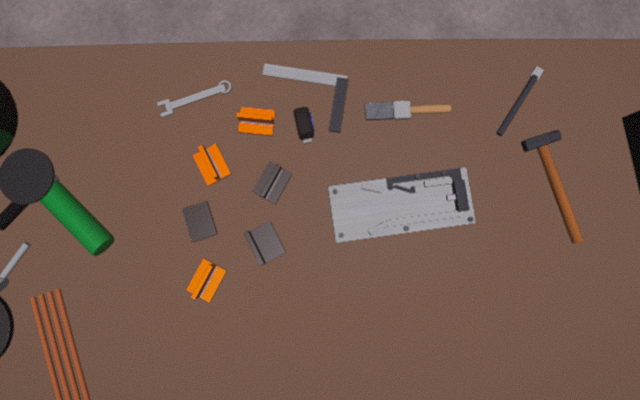

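View pics/scene0.png

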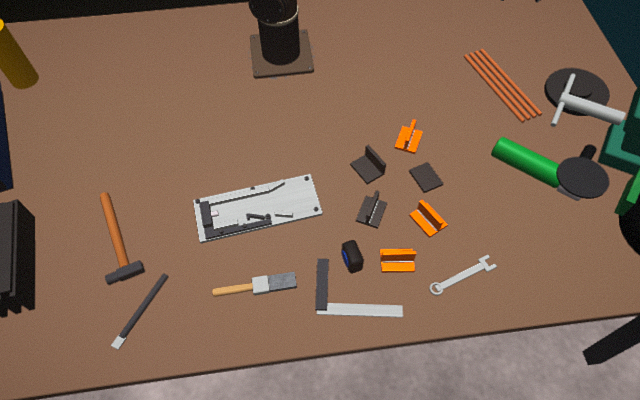

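Top view: the dark T is at (272,183). It could be confused with the angle (265,243), the flat (200,221) and the orange Ts at (256,121), (211,164) and (207,281). The scene view puts the dark T at (372,210). The fixture is at (402,205) in the top view, with its stop on the right end. I'll check this in a close crop.

Run:
```python
from h import *
t=cv2.imread("pics/top0.png");s=cv2.imread("pics/scene0.png")
r=lambda im,x,y,w,h,W,H:cv2.resize(im[y:y+h,x:x+w],(W,H),interpolation=cv2.INTER_CUBIC)
a=np.hstack([r(t,245,155,50,50,300,300),r(s,347,182,50,50,300,300)])
b=np.vstack([np.hstack([a,np.zeros((300,200,3),np.uint8)]),np.hstack([r(t,322,160,160,90,400,225),r(s,185,165,150,84,400,225)])])
cv2.imwrite("pics/m1.png",b)
c=grab("top");print(onz(c,[(272,183),(265,243),(200,221),(335,215),(470,195)],0.01))
```

```text
[[ 0.62085703  0.17881754  0.01      ]
 [ 0.48441331  0.19516208  0.01      ]
 [ 0.53623352  0.34315571  0.01      ]
 [ 0.54535059  0.03595386  0.01      ]
 [ 0.58631763 -0.27418739  0.01      ]]
```

View pics/m1.png

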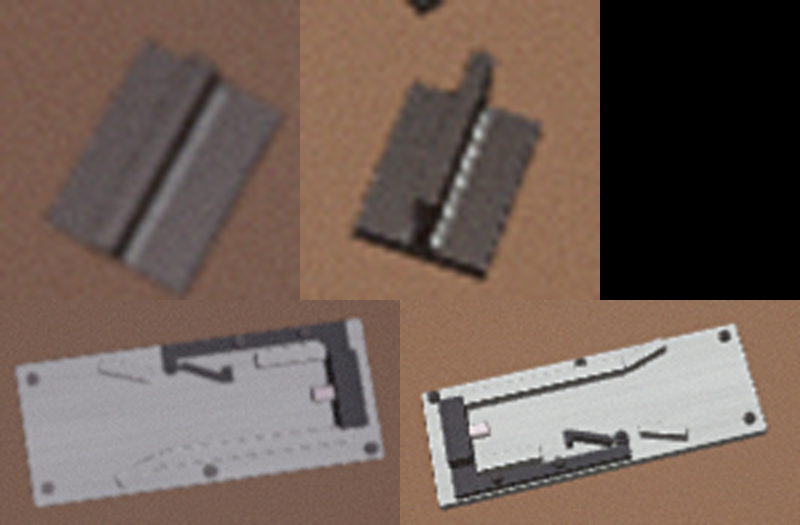

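The crop shows an upright centred web with a weld bead on it and foot on both sides. The dark T at top (272,183) is the coupon. In the fixture, the stop and plunger are at the -y end of the world frame. Next I'll measure both.

Run:
```python
from h import *
C={n:grab(n) for n in["top","scene"]}
def quad(cn,roi):
    c=C[cn];x,y,w,h=roi;im=cv2.GaussianBlur(c["color"],(3,3),0)[y:y+h,x:x+w].astype(int)
    return c,im
def bed(cn,roi):
    c,im=quad(cn,roi); sat=im.max(2)-im.min(2)
    m=((sat<28)&(im.min(2)>90)).astype(np.uint8)*255
    m=cv2.morphologyEx(m,cv2.MORPH_OPEN,np.ones((5,5)))
    k=max(cv2.findContours(m,0,2)[0],key=cv2.contourArea)
    return c,k.reshape(-1,2)+roi[:2]
Q={}
for cn,roi in [("top",(315,150,180,110)),("scene",(180,160,160,95))]:
    c,k=bed(cn,roi); P=onz(c,k,0.012)[:,:2].astype(np.float32)
    r=cv2.minAreaRect(P*1000); print(cn,r)
    Q[cn]=cv2.boxPoints(r)/1000; print(Q[cn].round(4).tolist())
# triangulate screw heads / corners by matching: use hull approx px
A=[proj(C[n],np.c_[Q[n],np.full(4,.012)]) for n in("top","scene")]
i=[int(np.argmin(np.linalg.norm(Q["scene"]-q,axis=1))) for q in Q["top"]]
print(tri(C["top"],A[0],C["scene"],A[1][i]).round(4))
# coupon foot
c1=np.array([(150,40),(282,115),(183,293),(48,215)])/6+[245,155]-.5+.08
P=onz(C["top"],c1,.01);print(P.round(4).tolist(),P.mean(0),[np.linalg.norm(P[i]-P[i-1]) for i in range(4)])
for cn,roi in [("top",(245,155,50,50)),("scene",(350,185,45,45))]:
    c,im=quad(cn,roi);sat=im.max(2)-im.min(2);print(cn,np.percentile(sat,[5,30,60,95]))
    m=(sat<24).astype(np.uint8)*255
    k=max(cv2.findContours(m,0,2)[0],key=cv2.contourArea).reshape(-1,2)+roi[:2]
    P=onz(c,k,0.01)[:,:2].astype(np.float32);r=cv2.minAreaRect(P*1000);print(cn,r)
```

```text
top ((567.3714599609375, -115.17605590820312), (133.6432647705078, 324.636962890625), 6.9625630378723145)
[[0.4814000129699707, 0.03779999911785126], [0.5206999778747559, -0.28439998626708984], [0.6534000039100647, -0.26820001006126404], [0.6140000224113464, 0.05400000140070915]]
scene ((566.440185546875, -103.53472900390625), (134.01263427734375, 293.30535888671875), 6.99128532409668)
[[0.4821000099182129, 0.033900000154972076], [0.517799973487854, -0.2572999894618988], [0.6507999897003174, -0.24089999496936798], [0.6151000261306763, 0.050200000405311584]]
[[ 0.4811  0.0359  0.0102  0.0038]
 [ 0.5224 -0.2667  0.0265  0.0247]
 [ 0.6532 -0.2513  0.0243  0.0252]
 [ 0.6141  0.0522  0.0098  0.0037]]
[[0.6715, 0.1842, 0.01], [0.6416, 0.1338, 0.01], [0.5738, 0.172, 0.01], [0.6044, 0.2233, 0.01]] [0.62282934 0.17833066 0.01      ] [np.float64(0.07757432053548186), np.float64(0.0586202632602188), np.float64(0.07774501593804424), np.float64(0.059796493458649055)]
top [ 8. 11. 42. 44.]
top ((623.5822143554688, 178.10125732421875), (60.044189453125, 82.81289672851562), 60.643001556396484)
scene [10. 21. 59. 61.]
scene ((613.46728515625, 183.21536254882812), (56.98155212402344, 105.28536224365234), 60.92554473876953)
```

>>> jog_arm(deltas="0.94 -0.96 0 0 0 -0.12;0.94 -0.96 0 0 0 -0.12;0.94 -0.96 0 0 0 -0.12;0.94 -0.96 0 0 0 -0.12;0.94 -0.96 0 0 0 -0.12;0.94 -0.96 0 0 0 -0.12;0.94 -0.96 0 0 0 -0.12;0.94 -0.96 0 0 0 -0.12;0.94 -0.96 0 0 0 -0.12;0.94 -0.96 0 0 0 -0.12;0.94 -0.96 0 0 0 -0.12;0.94 -0.96 0 0 0 -0.12;0.94 -0.96 0 0 0 -0.12;0.94 -0.96 0 0 0 -0.12;0.94 -0.96 0 0 0 -0.12;0.94 -0.96 0 0 0 -0.12;0.94 -0.96 0 0 0 -0.12;0.94 -0.96 0 0 0 -0.12;0.94 -0.96 0 0 0 -0.12;0.94 -0.96 0 0 0 -0.12")

```text
time: 2.8
eef_pos: [0.5303, 0.2725, 0.2504]
tcp_rot: [0.233, 0.972, 0.0, 0.0]
contact_force: [0.3, -0.6, 0.9]
opening: 1.0
finger_force: 0.0
```

>>> jog_arm(deltas="0.94 -0.96 0 0 0 -0.12;0.94 -0.96 0 0 0 -0.12;0.94 -0.96 0 0 0 -0.12;0.94 -0.96 0 0 0 -0.12;0.94 -0.96 0 0 0 -0.12;0 0 0 0 0 0;0 0 0 0 0 0")

```text
time: 3.68
eef_pos: [0.6237, 0.1772, 0.2501]
tcp_rot: [0.262, 0.965, 0.0, -0.0]
contact_force: [-0.0, -0.9, 0.2]
opening: 0.998
finger_force: 0.0
```

Run:
```python
from h import *
c=grab("wrist");cv2.imwrite("pics/w1.png",c["color"]);s=get_state();print(s["eef_pos"],s["tcp_rot"],s["time"])
np.save("c_w1.npy",c,allow_pickle=True)
```

```text
[0.62346676 0.17755429 0.2501681 ] [ 2.61647578e-01  9.65163427e-01  4.23996977e-05 -3.21369197e-04] 3.725
```

View pics/w1.png

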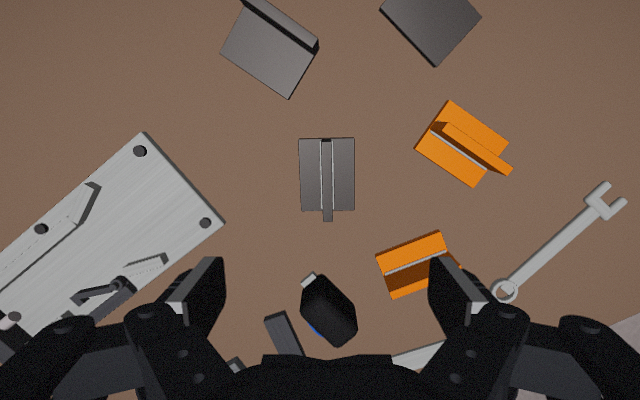

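The wrist view has the coupon with foot corners near (299,138), (354,137), (355,210) and (300,211), and the web running down the image. The bed's open end is at (185,180).

Run:
```python
from h import *
c=np.load("c_w1.npy",allow_pickle=True).item();T=grab("top")
im=cv2.GaussianBlur(c["color"],(3,3),0)[125:232,285:370].astype(int)
m=((im.max(2)-im.min(2))<22).astype(np.uint8)*255
k=max(cv2.findContours(m,0,2)[0],key=cv2.contourArea).reshape(-1,2)+[285,125]
print(k.min(0),k.max(0))
r=cv2.minAreaRect((onz(c,k[k[:,1]<211],.01)[:,:2]*1000).astype(np.float32));print("foot",r)
px=[(299,138.5),(354.5,137.5),(355,210.5),(301,211.5)]
P=onz(c,px,.01);print(P.round(4).tolist(),P.mean(0))
# web top ends: wrist bottom end of web top
W=onz(c,[(322.5,221),(332.5,221),(321,141),(331,141)],.05);print("web",W.round(4).tolist())
t=np.array([(150,40),(282,115),(183,293),(48,215)])/6+[245,155]-.42
print("tri"); 
for p in px: 
    j=np.argmin(np.linalg.norm(proj(T,onz(c,[p],.01))-t,axis=1)); print(tri(c,[p],T,[t[j]]).round(4))
# bed corner open end
b=[(145,132),(225,224)]
B=onz(c,b,.012);print("bed",B.round(4).tolist(),np.linalg.norm(B[1]-B[0]))
tb=proj(T,[[.4814,.0378,.012],[.6140,.0540,.012]]);print(tri(c,b,T,tb).round(4))
# guides tips & screws
print("screws",onz(c,[(140,151),(205,223),(41,229)],.012).round(4).tolist())
```

```text
[298 138] [354 221]
foot ((623.2752685546875, 177.6097412109375), (59.84109878540039, 80.04463958740234), 60.93266677856445)
[[0.5748, 0.1722, 0.01], [0.6035, 0.2234, 0.01], [0.6741, 0.1849, 0.01], [0.6446, 0.132, 0.01]] [0.62423494 0.17810636 0.01      ]
web [[0.6555, 0.1541, 0.05], [0.6605, 0.1628, 0.05], [0.5863, 0.1931, 0.05], [0.5911, 0.2013, 0.05]]
tri
[[0.5744 0.1721 0.0077 0.0008]]
[[0.6039 0.2233 0.0104 0.001 ]]
[[0.6719 0.1845 0.0136 0.0025]]
[[0.6416 0.1335 0.0182 0.0025]]
bed [[0.4882, 0.037, 0.012], [0.6135, 0.0509, 0.012]] 0.12602380663065366
[[4.843e-01 3.630e-02 7.400e-03 6.500e-03]
 [6.128e-01 5.410e-02 1.930e-02 5.000e-04]]
screws [[0.5012, 0.0201, 0.012], [0.6012, 0.0322, 0.012], [0.5148, -0.1293, 0.012]]
```

>>> jog_arm(deltas="0 0 -1 0 0 0.21;0 0 -1 0 0 0;0 0 -1 0 0 0;0 0 -1 0 0 0;0 0 -1 0 0 0;0 0 -1 0 0 0;0 0 -1 0 0 0;0 0 -1 0 0 0;0 0 -1 0 0 0;0 0 -0.9 0 0 0;0 0 -0.5 0 0 0;0 0 -0.25 0 0 0;0 0 0 0 0 0", gripper=1)

```text
time: 5.4
eef_pos: [0.6239, 0.1773, 0.0374]
tcp_rot: [0.252, 0.968, 0.0, 0.0]
contact_force: [0.9, 1.3, 0.1]
opening: 1.0
finger_force: 0.0
```

>>> jog_arm(deltas="0 0 0 0 0 0;0 0 0 0 0 0;0 0 0 0 0 0;0 0 0 0 0 0;0 0 0 0 0 0;0 0 0 0 0 0;0 0 0 0 0 0;0 0 0 0 0 0", gripper=0, squeeze=60)

```text
time: 6.4
eef_pos: [0.624, 0.1774, 0.0376]
tcp_rot: [0.252, 0.968, 0.0, 0.0]
contact_force: [0.1, 1.0, 1.6]
opening: 0.113
finger_force: 59.8
```

>>> jog_arm(deltas="0 0 1 0 0 0;0 0 1 0 0 0;0 0 1 0 0 0;0 0 1 0 0 0;0 0 1 0 0 0;-0.29 -0.77 0 0 0 -0.783;-0.29 -0.77 0 0 0 -0.783;-0.29 -0.77 0 0 0 -0.783;-0.29 -0.77 0 0 0 -0.783;-0.29 -0.77 0 0 0 -0.783;-0.29 -0.77 0 0 0 -0.783;-0.29 -0.77 0 0 0 -0.783;-0.29 -0.77 0 0 0 -0.783;-0.29 -0.77 0 0 0 -0.783;-0.29 -0.77 0 0 0 -0.783;-0.29 -0.77 0 0 0 -0.783;-0.29 -0.77 0 0 0 -0.783;0 0 0 0 0 0;0 0 0 0 0 0")

```text
time: 8.78
eef_pos: [0.5544, -0.0072, 0.1379]
tcp_rot: [0.662, 0.749, 0.0, 0.0]
contact_force: [0.9, -0.3, -4.5]
opening: 0.109
finger_force: 58.9
```

Run:
```python
from h import *
c=grab("wrist");t=grab("top");s=get_state();print(s["eef_pos"],s["tcp_rot"],s["time"],s["contact_force"],s["wrist_torque"])
np.save("c_w2.npy",c,allow_pickle=True);np.save("c_t2.npy",t,allow_pickle=True)
r=lambda im,x,y,w,h,W,H:cv2.resize(im[y:y+h,x:x+w],(W,H),interpolation=cv2.INTER_CUBIC)
cv2.imwrite("pics/m2.png",np.vstack([r(c["color"],0,0,640,400,560,350),r(t["color"],315,160,168,75,560,250)]))
```

```text
[ 0.5543665  -0.00698971  0.13763816] [6.62024448e-01 7.49482207e-01 1.98590107e-04 1.13746579e-04] 8.875 [-1.01644998 -0.19337866 -4.89850918] [0.01272933 0.01743348 0.02132665]
```

View pics/m2.png

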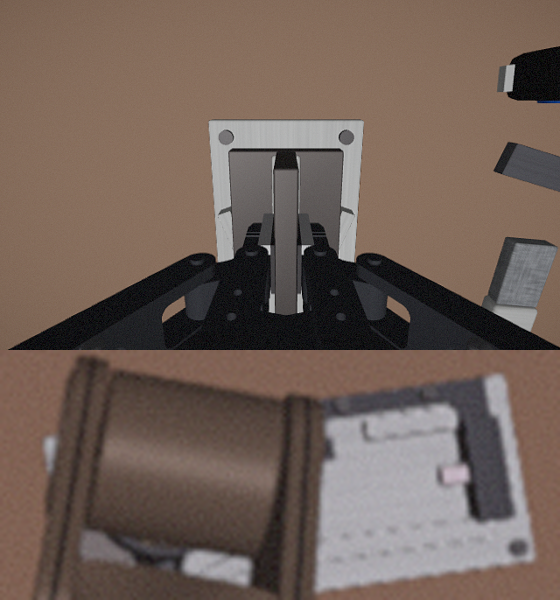

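The wrist view shows the coupon held square and centred over the open end. The bed edges are at columns 209 and 363, and the web is at 287. I'll check that numerically.

Run:
```python
from h import *
c=np.load("c_w2.npy",allow_pickle=True).item()
g=cv2.cvtColor(c["color"],cv2.COLOR_BGR2GRAY)
k=1/.875
S=[]
for u,v in [(226,137),(346,137)]:
    u,v=int(u*k),int(v*k);p=g[v-14:v+15,u-14:u+15];m=(p<125).astype(np.uint8);n,l,st,ce=cv2.connectedComponentsWithStats(m)
    S.append(ce[l[14,14]]+[u-14,v-14]); print(st[l[14,14]])
W=onz(c,S,.012);d=W[1]-W[0];print(S,W,np.degrees(np.arctan2(d[1],d[0])),W.mean(0))
# bed rear corners
B=onz(c,np.array([(209,121),(363,121)])*k,.012);d=B[1]-B[0];print("bed",B,np.linalg.norm(d),np.degrees(np.arctan2(d[1],d[0])))
# coupon foot rear edge, z= tcp-0.0376+0.01
z=.1376-.0276
F=onz(c,np.array([(230,150),(344,150)])*k,z);d=F[1]-F[0];print("foot",F,np.linalg.norm(d),np.degrees(np.arctan2(d[1],d[0])))
ax=np.array([.1205,-.9927]);nr=np.array([.9927,.1205]);P0=np.array([.5687,-.1261])
for n,X in[("screw",W),("bed",B),("foot",F)]: print(n,(X.mean(0)[:2]-P0)@ax,(X.mean(0)[:2]-P0)@nr)
```

```text
[  6   6  17  17 229]
[  6   6  18  18 237]
[array([258.02620087, 156.36681223]), array([395.26160338, 156.38818565])] [[0.50045583 0.02136435 0.012     ]
 [0.6008222  0.03391783 0.012     ]] 7.129333017612435 [0.55063901 0.02764109 0.012     ]
bed [[0.48574199 0.03270114 0.012     ]
 [0.61258613 0.04858701 0.012     ]] 0.12783504111227156 7.138513665765992
foot [[0.52115497 0.02948158 0.11      ]
 [0.57980522 0.03682538 0.11      ]] 0.0591082334781961 7.13705721238995
screw -0.15479513154215133 0.0005966584778432817
bed -0.16788092420560408 0.0006993350598143632
foot -0.16028642447480296 0.0011031469081825133
```

>>> jog_arm(deltas="-0.02 0 -1 0 0 0;0 0 -1 0 0 0;0 0 -1 0 0 0;0 0 -0.9 0 0 0;0 0 -0.2 0 0 0;0 0 -0.1 0 0 0;0 0 -0.1 0 0 0;0 0 -0.05 0 0 0;0 0 0 0 0 0")

```text
time: 10.0
eef_pos: [0.5539, -0.0076, 0.0507]
tcp_rot: [0.663, 0.749, 0.0, 0.0]
contact_force: [0.5, 0.9, -4.2]
opening: 0.106
finger_force: 58.9
```

>>> jog_arm(deltas="0 0 -0.05 0 0 0;0 0 0 0 0 0")

```text
time: 10.25
eef_pos: [0.554, -0.0076, 0.0496]
tcp_rot: [0.663, 0.749, 0.0, 0.0]
contact_force: [0.4, 0.7, -4.0]
opening: 0.106
finger_force: 59.1
```

>>> jog_arm(deltas="0 0 -0.05 0 0 0;0 0 0 0 0 0")

```text
time: 10.5
eef_pos: [0.5541, -0.0076, 0.0496]
tcp_rot: [0.662, 0.749, -0.0, 0.0]
contact_force: [-4.0, 1.0, 6.6]
opening: 0.108
finger_force: 60.6
```

>>> jog_arm(deltas="0 0 0 0 0 0;0 0 0 0 0 0;0 0 0 0 0 0;0 0 0 0 0 0;0 0 0 0 0 0", gripper=0.35)

```text
time: 11.12
eef_pos: [0.5538, -0.0076, 0.0483]
tcp_rot: [0.663, 0.749, 0.0, 0.0]
contact_force: [0.0, 0.7, -0.2]
opening: 0.348
finger_force: 0.0
```

>>> jog_arm(deltas="0 0 0.05 0 0 0;0 0 0 0 0 0;0 0 0 0 0 0;0 0 0 0 0 0;0 0 0 0 0 0", gripper=0, squeeze=60)

```text
time: 11.75
eef_pos: [0.5539, -0.0076, 0.0495]
tcp_rot: [0.663, 0.749, 0.0, 0.0]
contact_force: [1.0, -0.2, 0.9]
opening: 0.111
finger_force: 61.1
```

>>> jog_arm(deltas="0.037 -0.298 0 0 0 0;0.037 -0.298 0 0 0 0;0.037 -0.298 0 0 0 0;0.037 -0.298 0 0 0 0;0.037 -0.298 0 0 0 0;0.037 -0.298 0 0 0 0;0 0 0 0 0 0")

```text
time: 12.62
eef_pos: [0.5584, -0.0444, 0.0495]
tcp_rot: [0.663, 0.749, -0.0, 0.001]
contact_force: [-0.2, 0.1, 4.0]
opening: 0.104
finger_force: 61.5
```

>>> jog_arm(deltas="0.037 -0.298 0 0 0 0;0.037 -0.298 0 0 0 0;0.037 -0.298 0 0 0 0;0.037 -0.298 0 0 0 0;0.037 -0.298 0 0 0 0;0 0 0 0 0 0")

```text
time: 13.38
eef_pos: [0.5621, -0.0739, 0.0495]
tcp_rot: [0.663, 0.749, -0.0, 0.001]
contact_force: [-0.8, 1.4, 4.4]
opening: 0.108
finger_force: 61.6
```

>>> jog_arm(deltas="0.037 -0.298 0 0 0 0;0.037 -0.298 0 0 0 0;0.037 -0.298 0 0 0 0;0.037 -0.298 0 0 0 0;0.037 -0.298 0 0 0 0;0 0 0 0 0 0")

```text
time: 14.12
eef_pos: [0.5651, -0.1026, 0.0495]
tcp_rot: [0.663, 0.749, -0.0, -0.001]
contact_force: [-1.9, 3.9, 6.0]
opening: 0.106
finger_force: 62.1
```

>>> jog_arm(deltas="0.037 -0.298 0 0 0 0;0.037 -0.298 0 0 0 0;0.037 -0.298 0 0 0 0;0.037 -0.298 0 0 0 0;0.037 -0.298 0 0 0 0;0.037 -0.298 0 0 0 0;0.037 -0.298 0 0 0 0;0.037 -0.298 0 0 0 0;0 0 0 0 0 0")

```text
time: 15.25
eef_pos: [0.571, -0.1504, 0.0495]
tcp_rot: [0.662, 0.749, -0.0, -0.001]
contact_force: [-3.4, 3.9, 6.5]
opening: 0.108
finger_force: 62.0
```

>>> jog_arm(deltas="0.0124 -0.0992 0 0 0 0;0.0124 -0.0992 0 0 0 0;0.0124 -0.0992 0 0 0 0;0.0124 -0.0992 0 0 0 0;0.0124 -0.0992 0 0 0 0;0 0 0 0 0 0")

```text
time: 16.0
eef_pos: [0.5721, -0.1596, 0.0495]
tcp_rot: [0.662, 0.749, -0.0, -0.001]
contact_force: [-2.2, 6.1, 8.0]
opening: 0.111
finger_force: 62.1
```

>>> jog_arm(deltas="0.0124 -0.0992 0 0 0 0;0.0124 -0.0992 0 0 0 0;0.0124 -0.0992 0 0 0 0;0.0124 -0.0992 0 0 0 0;0 0 0 0 0 0")

```text
time: 16.62
eef_pos: [0.5731, -0.1675, 0.0495]
tcp_rot: [0.662, 0.749, -0.0, -0.001]
contact_force: [-2.7, 5.0, 7.7]
opening: 0.105
finger_force: 62.2
```

>>> jog_arm(deltas="0.0124 -0.0992 0 0 0 0;0.0124 -0.0992 0 0 0 0;0.0124 -0.0992 0 0 0 0;0 0 0 0 0 0")

```text
time: 17.12
eef_pos: [0.5738, -0.1734, 0.0495]
tcp_rot: [0.662, 0.749, -0.0, -0.001]
contact_force: [-3.0, 7.1, 7.3]
opening: 0.106
finger_force: 62.2
```

>>> jog_arm(deltas="0.0124 -0.0992 0.01 0 0 0;0.0124 -0.0992 0 0 0 0;0 0 0 0 0 0")

```text
time: 17.5
eef_pos: [0.5743, -0.1773, 0.0495]
tcp_rot: [0.662, 0.749, -0.0, -0.001]
contact_force: [-2.9, 6.0, 5.8]
opening: 0.107
finger_force: 62.0
```

>>> jog_arm(deltas="0.0124 -0.0992 0 0 0 0;0.0124 -0.0992 0 0 0 0;0 0 0 0 0 0")

```text
time: 17.88
eef_pos: [0.5748, -0.181, 0.0495]
tcp_rot: [0.662, 0.749, 0.0, -0.002]
contact_force: [-2.2, 7.0, 7.1]
opening: 0.106
finger_force: 62.1
```

>>> jog_arm(deltas="0.0062 -0.0496 0 0 0 0;0.0062 -0.0496 0 0 0 0;0 0 0 0 0 0")

```text
time: 18.25
eef_pos: [0.575, -0.1826, 0.0496]
tcp_rot: [0.662, 0.749, 0.0, -0.002]
contact_force: [-2.4, 9.4, 8.0]
opening: 0.104
finger_force: 62.2
```

>>> jog_arm(deltas="0.0062 -0.0496 0 0 0 0;0.0062 -0.0496 0 0 0 0;0 0 0 0 0 0")

```text
time: 18.62
eef_pos: [0.5752, -0.1843, 0.0496]
tcp_rot: [0.662, 0.749, 0.0, -0.002]
contact_force: [-2.4, 8.7, 9.0]
opening: 0.108
finger_force: 62.3
```

>>> jog_arm(deltas="0.0062 -0.0496 0.01 0 0 0;0.0062 -0.0496 0 0 0 0;0 0 0 0 0 0")

```text
time: 19.0
eef_pos: [0.5754, -0.1862, 0.0496]
tcp_rot: [0.662, 0.749, 0.0, -0.002]
contact_force: [-1.7, 9.1, 7.2]
opening: 0.109
finger_force: 62.2
```

>>> jog_arm(deltas="0.0062 -0.0496 0.01 0 0 0;0.0062 -0.0496 0 0 0 0;0 0 0 0 0 0")

```text
time: 19.38
eef_pos: [0.5756, -0.188, 0.0496]
tcp_rot: [0.662, 0.749, 0.001, -0.002]
contact_force: [-2.9, 8.9, 6.5]
opening: 0.109
finger_force: 62.2
```

>>> jog_arm(deltas="0.0062 -0.0496 0 0 0 0;0 0 0 0 0 0")

```text
time: 19.62
eef_pos: [0.5757, -0.1889, 0.0496]
tcp_rot: [0.662, 0.749, 0.001, -0.003]
contact_force: [-1.7, 9.6, 7.0]
opening: 0.109
finger_force: 62.2
```

>>> jog_arm(deltas="0.0062 -0.0496 0 0 0 0;0.0062 -0.0496 0 0 0 0;0 0 0 0 0 0")

```text
time: 20.0
eef_pos: [0.5759, -0.1907, 0.0496]
tcp_rot: [0.662, 0.749, 0.001, -0.003]
contact_force: [-1.8, 10.1, 7.7]
opening: 0.108
finger_force: 62.2
```

>>> jog_arm(deltas="0.0062 -0.0496 0.01 0 0 0;0.0062 -0.0496 0 0 0 0;0 0 0 0 0 0")

```text
time: 20.38
eef_pos: [0.5762, -0.1924, 0.0496]
tcp_rot: [0.662, 0.749, 0.001, -0.003]
contact_force: [-1.3, 10.2, 6.9]
opening: 0.106
finger_force: 62.1
```

Run:
```python
from h import *
t=grab("scene");c=t["color"];s=get_state();print(s["contact_force"],s["time"])
cv2.imwrite("pics/s3.png",cv2.resize(c[160:250,180:330],(800,480),interpolation=cv2.INTER_CUBIC))
```

```text
[-1.66800179 10.46675318  7.19412252] 20.425
```

View pics/s3.png

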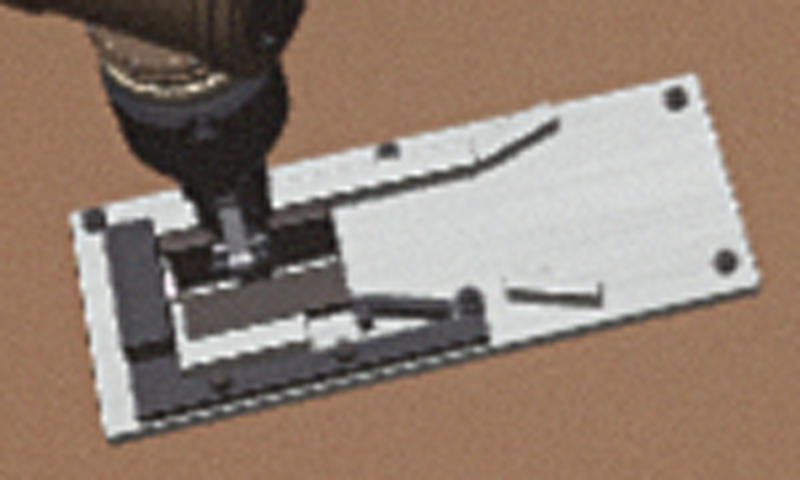

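The scene crop has the coupon's tail near (345,290), right at the pawl nose (365,315). A small gap to the stop remains at (172,285), so I'll keep pushing gently.

>>> jog_arm(deltas="0.0062 -0.0496 0 0 0 0;0.0062 -0.0496 0 0 0 0;0 0 0 0 0 0")

```text
time: 20.8
eef_pos: [0.5765, -0.1945, 0.0496]
tcp_rot: [0.663, 0.749, 0.001, -0.003]
contact_force: [-0.9, 10.5, 6.7]
opening: 0.107
finger_force: 62.0
```

>>> jog_arm(deltas="0.0062 -0.0496 0 0 0 0;0 0 0 0 0 0")

```text
time: 21.05
eef_pos: [0.5766, -0.1953, 0.0496]
tcp_rot: [0.663, 0.749, 0.001, -0.003]
contact_force: [-1.8, 11.0, 6.9]
opening: 0.113
finger_force: 62.1
```

>>> jog_arm(deltas="0.0062 -0.0496 0 0 0 0;0 0 0 0 0 0")

```text
time: 21.3
eef_pos: [0.5767, -0.1962, 0.0497]
tcp_rot: [0.663, 0.749, 0.001, -0.003]
contact_force: [-2.3, 10.9, 7.9]
opening: 0.107
finger_force: 62.1
```

>>> jog_arm(deltas="0.0062 -0.0496 0 0 0 0;0 0 0 0 0 0")

```text
time: 21.55
eef_pos: [0.5768, -0.197, 0.0497]
tcp_rot: [0.663, 0.749, 0.001, -0.003]
contact_force: [-0.8, 12.0, 7.5]
opening: 0.105
finger_force: 62.1
```

>>> jog_arm(deltas="0.0062 -0.0496 0 0 0 0;0 0 0 0 0 0")

```text
time: 21.8
eef_pos: [0.5769, -0.1975, 0.0497]
tcp_rot: [0.663, 0.749, 0.001, -0.004]
contact_force: [-1.6, 13.1, 8.0]
opening: 0.103
finger_force: 62.3
```

Run:
```python
from h import *
t=grab("scene");c=t["color"];s=get_state();print(s["contact_force"],s["time"])
cv2.imwrite("pics/s4.png",cv2.resize(c[190:245,195:280],(800,518),interpolation=cv2.INTER_CUBIC))
```

```text
[-1.6585737  13.49538434  7.69786519] 21.85
```

View pics/s4.png

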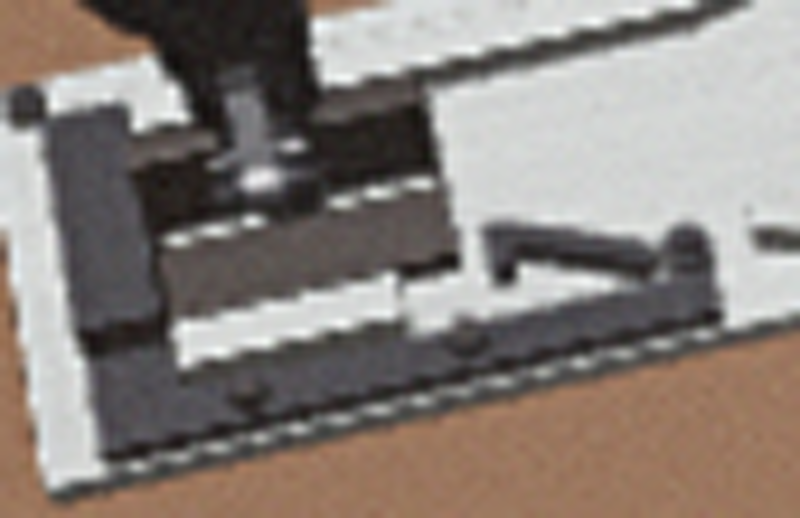

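The pawl nose (490,240) now sits behind the coupon's tail (455,255), and the push is about 13 N. I'll release and lift straight up.

>>> jog_arm(deltas="0 0.06 0 0 0 0;0 0 0 0 0 0;0 0 0 0 0 0;0 0 0 0 0 0;0 0 0 0 0 0", gripper=0.35)

```text
time: 22.48
eef_pos: [0.5778, -0.2003, 0.0501]
tcp_rot: [0.663, 0.749, -0.0, 0.0]
contact_force: [-0.5, 0.7, -0.2]
opening: 0.35
finger_force: 0.0
```

>>> jog_arm(deltas="0 0 0.3 0 0 0;0 0 0.5 0 0 0;0 0 1 0 0 0;0 0 1 0 0 0;0 0 1 0 0 0;0 0 1 0 0 0;0 0.6 1 0 0 0;0 1 1 0 0 0;0 1 1 0 0 0;-0.5 1 0 0 0 0;-0.5 1 0 0 0 0;-0.5 1 0 0 0 0;-0.5 1 0 0 0 0;-0.5 1 0 0 0 0;-0.5 1 0 0 0 0;-0.5 1 0 0 0 0;-0.5 1 0 0 0 0;0 1 0 0 0 0;0 1 0 0 0 0;0 0 0 0 0 0")

```text
time: 24.98
eef_pos: [0.4974, 0.0534, 0.2062]
tcp_rot: [0.662, 0.75, -0.0, 0.0]
contact_force: [-0.1, -0.6, 0.0]
opening: 0.351
finger_force: 0.0
```

Run:
```python
from h import *
t=grab("scene");c=t["color"];T=grab("top");s=get_state();print(s["contact_force"],s["time"],s["eef_pos"])
o=cv2.imread("pics/scene0.png")
f=lambda c:cv2.resize(c[185:245,190:290],(500,300),interpolation=cv2.INTER_CUBIC)
cv2.imwrite("pics/s5.png",np.vstack([f(c),f(o)]))
cv2.imwrite("pics/t5.png",np.vstack([cv2.resize(x[160:240,370:480],(550,300),interpolation=cv2.INTER_CUBIC) for x in (T["color"],cv2.imread("pics/top0.png"))]))
```

```text
[0.15058352 0.19868728 0.39834421] 25.075 [0.49764712 0.05212941 0.20614052]
```

View pics/s5.png

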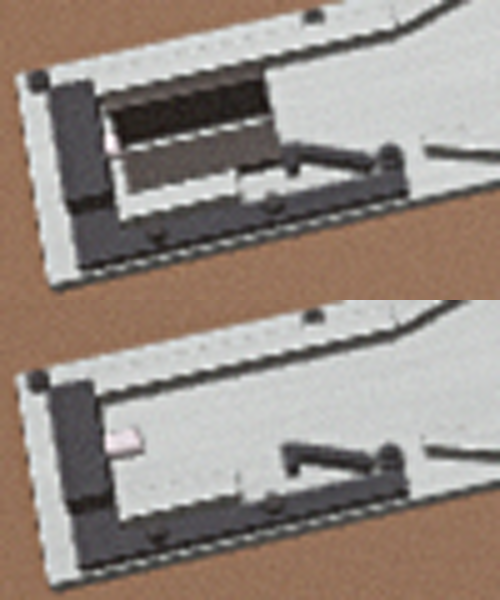

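The coupon sits against the pawl with the pawl closed, nose at (288,150) against (288,148) at the start. I'll confirm the pawl angle numerically.

Run:
```python
from h import *
c=grab("scene")["color"];o=cv2.imread("pics/scene0.png");T=grab("top")["color"];T0=cv2.imread("pics/top0.png")
def pa(im,x0,x1,y0,y1):
    g=cv2.cvtColor(im,cv2.COLOR_BGR2GRAY)[y0:y1,x0:x1].astype(float);w=np.clip(150-g,0,None)
    return ((w*np.arange(y0,y1)[:,None]).sum(0)/(w.sum(0)+1e-9)).round(1)
# arm of the pawl only (columns between nose and pivot)
print("scene now ",pa(c,250,265,210,220));print("scene init",pa(o,250,265,210,220))
print("top now ",pa(T,394,410,181,194));print("top init",pa(T0,394,410,181,194))
```

```text
scene now  [215.6 215.5 215.6 215.6 215.9 216.1 216.4 216.6 216.6 216.7 216.9 217.2
 217.3 217.7 217.5]
scene init [215.6 215.6 215.7 215.6 216.  216.1 216.3 216.5 216.6 216.7 216.9 217.2
 217.3 217.7 217.5]
top now  [184.  184.3 184.5 184.8 185.2 185.4 185.8 186.2 186.5 186.9 187.3 187.7
 188.2 188.8 189.3 189.7]
top init [184.2 184.3 184.6 184.8 185.1 185.3 185.8 186.2 186.4 186.9 187.2 187.6
 187.9 188.5 189.2 189.5]
```

View pics/t5.png

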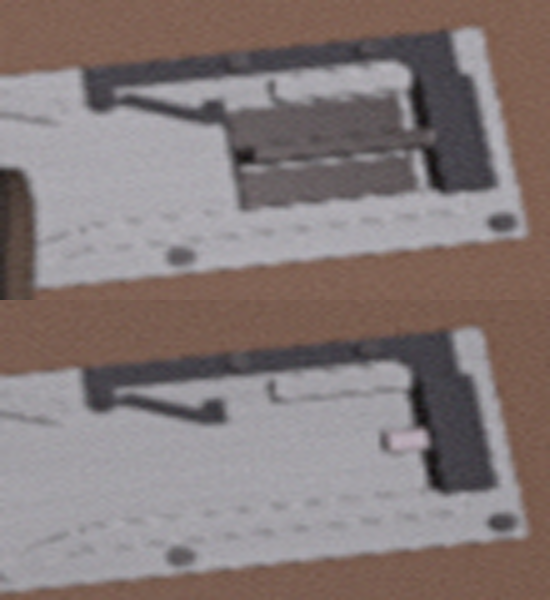

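The pawl is fully closed, at the same angle as at the start. The top view shows its nose (215,110) behind the coupon's tail (235,115), so the coupon is trapped.

```bash
python3 -c "
from plant import ctrl; print(ctrl.sign_off())"
```

```text
the job is handed in; nothing more can be done
None
```

The T-shaped coupon is in the lane with the pawl closed behind its tail, the push read about 13 N at the end (no hard rise at the stop), the other pieces were not touched, and the job is handed in at about 25 s.

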